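# Grease the sign bearing with the push gun

## Task

Grease the pillow-block bearing: from the parts tray take the push-type grease gun that has the coupler with a bell mouth (not its twin with the bare needle), press its coupler squarely onto the bearing's slanted grease nipple until it snaps home, and keep pushing until the gun's sprung nozzle has gone into the barrel as far as it will go. Finish while still gripping the gun and pressing it down like that; leave the needle gun in the tray, and leave the tape roll and the side cutters on the bench alone.

Things in the scene. Friction and masses are not known exactly. Their poses are not given: they have to be found in the camera images.
- grease_gun: push-type grease gun with coupler, lying in the tray: eight-sided aluminium barrel 28 mm across flats, 0.25 to 0.36 kg in all. Origin on its axis at the barrel's middle, 14 mm above the tray floor; x runs from coupler to black end cap: barrel -50 to +50 mm, cap to +66, thin tube and coupler to -124.5. Lies with the coupler roughly towards the robot. Grip the barrel's flats
- nozzle (a joint): how far the nozzle with its coupler is pushed into the barrel of grease_gun: 0 = fully out, 0.014 m = at the stop. A spring resists: about 7 N to start, 14 N at the stop
- coupler_seat (a point): on the gun's axis inside the coupler, at gun x = -108 mm with the nozzle out: where the tip of a fully entered nipple rests. Axes parallel to the gun's
- coupler_mouth (a point): centre of the coupler's bell-shaped open mouth (24 mm outside; funnel 19 mm narrowing to 12.6 mm), at gun x = -124.5 mm, 16.5 mm ahead of the seat. Four sprung jaws inside let the nipple's head pass at about 8 to 12 N along the axis and close behind it. Axes parallel to the gun's
- needle_gun: the other grease gun in the tray: same barrel and cap, but a bare pointed needle (3 to 9 mm thick, to x = -122 mm) instead of a coupler; origin and axes as for grease_gun. Which gun lies on which side of the tray varies. Not wanted: stays in the tray
- bearing: pillow-block bearing on a 92 mm stub of 25 mm shaft, bolted to a steel plate 172 x 76 x 8 mm fixed to the bench; housing top 81 mm high. Origin at the centre of the plate's underside, z up, y along the shaft, x horizontal, to the side to which the nipple leans (away from the robot)
- nipple_tip (a point): tip of the grease nipple on the bearing's housing, 88 mm above the bench, 43 mm in +x of the bearing's origin. Its z axis is the nipple's axis, pointing outward: up and away from the robot, 45 degrees from vertical, in the bearing's x-z plane. Round head 11 mm across on a 6 mm neck 9 mm long; the hex begins 19 mm below the tip
- tray: shallow grey metal parts tray, 300 x 196 x 26 mm outside, 3 mm floor and walls, fixed, long side along x. Origin at the centre of its underside. Also holds three hex bolts, a nut and a marker
- tape_roll: small roll of black tape lying on the bench, 64 mm across, 18 mm high, origin at the centre of its underside; leave it
- side_cutters: side cutters lying flat on the bench, 52 x 130 x 12 mm, origin at the middle underneath; leave them

How it is judged (in metres and radians):
On the way, in this order (a step that is already met when the one before it is completed fails the run):
1. the gun with the coupler is lifted out of the tray in the fingers (height (world z) of grease_gun above 0.09 m and contact force between the fingers and grease_gun above 1 N and contact force between grease_gun and bearing below 0.5 N), for 0.2 s.
2. the coupler has snapped onto the nipple, square to it (distance between coupler_seat and nipple_tip below 0.0035 m and angle between the x axis of coupler_seat and the z axis of nipple_tip, either way round below 0.2 rad), for 0.1 s.
At the end, for the whole second after the job is handed in: coupler snapped home on the nipple (tip within 3.5 mm of the seat, axes within 0.2 rad), nozzle pushed at least 10.5 of its 14 mm into the barrel, over 6 N on the nipple, the gun still gripped in the fingers; the needle gun lies in the tray (all of step 2 and value of joint nozzle above 0.0105 m and contact force between grease_gun and bearing above 6 N and contact force between the fingers and grease_gun above 2 N and contact force between grease_gun and tray below 0.5 N and x of needle_gun in the frame of tray between -0.13 and 0.13 m and y of needle_gun in the frame of tray between -0.09 and 0.09 m and z of needle_gun in the frame of tray below 0.05 m); the arm keeps its last pose, push and grip.
It fails at once if the needle gun is lifted out of the tray (height (world z) of needle_gun above 0.07 m).
It fails at once if the tape roll is pushed away (distance of tape_roll from where it was at the start of the episode above 0.03 m).
It fails at once if the side cutters are pushed away (distance of side_cutters from where it was at the start of the episode above 0.03 m).
It also fails if it takes over 45 s, if anything falls off the work surface, if the arm or the gripper's body presses on something with over 40 N, if the wrist force passes 120 N, or if a joint passes its speed limit or range.

## Robot

A 6-joint arm with a two-finger parallel gripper is mounted at the origin on a cart in front of the work surface, level with it; the furniture and walls round the work are solid. World frame = base frame: x ahead of the robot, y to its left, z up, the work surface at z = 0. Lengths are in mm, angles in rad, forces in N, time in s.
With the tool pointing down it reaches from about 300 to 775 mm from the base axis. Payload 14.6 kg.
Tool frame: the origin (TCP) lies at the very end of the fingers, on their centre line; the grasp point (between the pads) lies 19 mm behind it; z points along the fingers, y is the line along which they close (so a half turn about z gives the same grasp; the last joint's range is limited). The gripper opens to 94 mm and grips with 3 to 60 N. Pads are 16 mm wide; open, the fingers measure 119 mm over their backs; the gripper's body (75 mm by 177 mm) begins 78 mm behind the grasp point.
Start: joints at [1.109, 0.3, 1.521, -0, 1.321, -0.067], TCP at [211.539, 507.681, 205.446] pointing down, gripper open.
Joint ranges: [-3.03, 3.03], [-0.79, 2.21], [0.23, 2.52], [-1.04, 4.18], [0, 3.07], [-2.55, 2.55]. Speed limits (rad/s): [2.22, 2.22, 2.57, 3.14, 3.14, 3.14].

## Interface

Orientations are given as [roll, pitch, yaw] about the fixed x, y, z axes, in that order (R = Rz(yaw) Ry(pitch) Rx(roll)).
In Python, from cell import manip, eyes, ticket gives the robot as it stands. The module is installed in compiled form; this text tells all that it offers.
- The arm moves only by the tool arm_command, never from a script. Its argument "plan" is a list of rows, each a list of 5 numbers: the opening, from -1 (shut) to 1 (fully open), then the shift along the tool's x, y, z in m, then the turn about the tool's z in rad. In form: [[jaw, dx, dy, dz, roll], ...]. A call has 1 to 20 rows; each row shifts and turns the commanded pose from where the row before left it, along the tool's axes as they then stand; what a row does not reach is not made up. A row lasts 1/8 s, in which the tool goes at most 62.5 mm and 10.7 degrees, less where a joint would pass 70% of its speed; a pose out of reach is approached as far as the arm can. A call is refused whole if a number of a shift passes 0.0625 or a number of a turn 0.188, either way. A call with a gripper value outside its range is refused whole. The fingers move at their own pace and stop on an object; "newtons" is the grip in N (left out, the last holds). Time passes only in rows, so rows that do not move let the fingers close. It gives the time, the measured TCP pose, the force, the opening and the grip force at its end, in the units of the state.
- manip.read_state(): the state, without advancing time (a new reading comes with each control period).
- eyes.camera(name): name is "scene" or "top"; returns a dict with "img" (420x560x3 uint8, blue, green, red), "z_map" (420x560 float32, mm along the optical axis (not along the pixel's ray), 0 where there is no reading), "fx", "fy", "cx", "cy" (pixels), "dist" ([k1, k2, p1, p2, k3] as OpenCV has them; the pictures are not rectified), "eye" and "orientation" of the camera in the world. Camera axes: x right, y down, z forward; pixel columns grow to the right and rows downward; lengths in mm; the calibration is good to about 2 mm. A picture is of the moment at which its call begins.
- ticket.sign_off(): hands the job in; it is judged then, once.
The state is a dict: "clock": time; "joints": joint angles; "qd": joint speeds; "effort": joint torques, N m; "eef_pos": TCP position; "eef_rot": TCP orientation; "wrist_force": force on the tool from outside, world axes, zero at the start; "moment": the same for the moment, N m; "finger_gap": finger opening in mm; "finger_force": force on a finger pad.
Only numpy, scipy, OpenCV 4.12 (cv2) and the standard library are available. Lean on these libraries where they do the work, as an engineer would, in place of code of your own. Each camera call takes 0.05 s, during which the arm holds its last target. There are 200 camera calls.

## Working session

There is one attempt and no reset: what is moved stays moved. The work goes in short steps, Python scripts to look and compute and a tool call to move; the robot and the scene stay as the last step left them, time stands still between calls to the robot, and variables do not carry over. Pictures are saved under pics/ and viewed, at most 10 in all, crops included, and the job is handed in when it is done.

Besides the shell and the picture viewer there is one more tool, called after "Call:" by a JSON object that holds its "op" and its "data", one argument or row to a line. arm_command: Moves the arm, as the interface text tells. Its arguments: {"type":"object","properties":{"plan":{"type":"array"},"newtons":{"type":"number"}},"required":["plan"]}

```bash
mkdir -p pics
cat > h.py <<'E'
import numpy as np, cv2
from cell import manip, eyes, ticket
from scipy.spatial.transform import Rotation as R
def cam(n):
    c=eyes.camera(n); np.savez(n+'.npz',**{k:np.array(v) for k,v in c.items()}); return c
def load(n): return dict(np.load(n+'.npz',allow_pickle=True))
def rot(c):
    o=np.array(c['orientation'],float); return o if o.shape==(3,3) else R.from_euler('xyz',o).as_matrix() if o.size==3 else None
def cloud(c):
    K=np.array([[c['fx'],0,c['cx']],[0,c['fy'],c['cy']],[0,0,1]],float)
    h,w=c['z_map'].shape; u,v=np.meshgrid(np.arange(w),np.arange(h))
    p=cv2.undistortPoints(np.stack([u,v],-1).reshape(-1,1,2).astype(np.float64),K,np.array(c['dist'],float)).reshape(h,w,2)
    z=c['z_map'].astype(float); P=np.dstack([p[...,0]*z,p[...,1]*z,z])@rot(c).T+np.array(c['eye'],float); P[z==0]=np.nan
    return P
E
python3 - <<'E'
from h import *
for n in ('top','scene'):
    c=cam(n); cv2.imwrite(f'pics/{n}0.png',c['img']); print(n,c['eye'],c['orientation'],c['fx'])
print(manip.read_state())
E
```

```text
top [ 310.11790574    1.35530971 1041.48979105] [-2.92414343e+00  1.20603897e-03 -1.58806486e+00] 407.2027134792145
scene [ -60.86166166 -592.7332255   451.70806458] [-2.01414024 -0.01284184 -0.76383118] 379.9232836862126
{'clock': 0.1, 'joints': array([ 1.10936611e+00,  3.00409737e-01,  1.52146528e+00,  2.54963137e-05,
        1.32067636e+00, -6.66003928e-02]), 'qd': array([-0.00093096, -0.00100625, -0.00178895, -0.00199347,  0.00237457,
       -0.00115093]), 'effort': array([-5.88285457e-04, -5.32648408e+01, -3.53275466e+01,  7.08730705e-02,
        2.35499628e-02, -9.11484358e-05]), 'eef_pos': array([211.46262362, 507.50003713, 204.96897112]), 'eef_rot': array([-3.14063770e+00, -8.84463443e-05,  2.74675646e+00]), 'wrist_force': array([ 0.23687374,  0.37071109, -0.28112629]), 'moment': array([0.00648539, 0.03986845, 0.00030289]), 'finger_force': 0.0, 'finger_gap': 94.20953034573166}
```

View pics/top0.png

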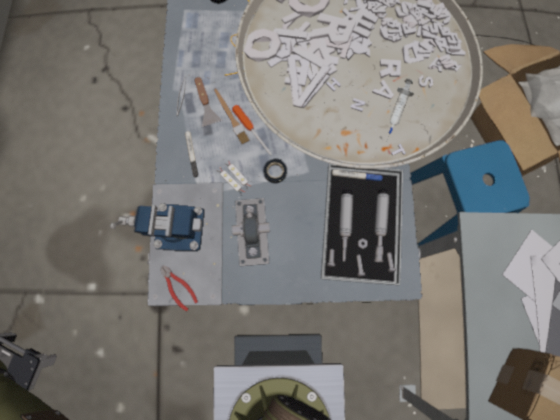

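View pics/scene0.png

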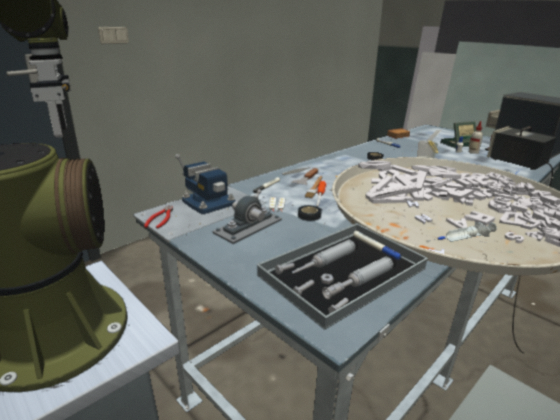

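The top view shows the guns at (346,215) with a needle and at (381,215) with the coupler bell at (379,255). The bearing is at (251,232), the tape roll at (275,170) and the cutters at (180,288). Next I'll measure the gun, tray and bearing.

Run:
```python
from h import *
c=load('top');P=cloud(c)
I=c['img']
cr=lambda u0,u1,v0,v1,s:cv2.resize(I[v0:v1,u0:u1],None,fx=s,fy=s,interpolation=cv2.INTER_CUBIC)
a=cr(320,405,165,285,5);b=cr(225,280,190,270,5)
b=cv2.copyMakeBorder(b,0,a.shape[0]-b.shape[0],0,0,cv2.BORDER_CONSTANT)
cv2.imwrite('pics/crop0.png',np.hstack([a,b]))
for n,(u,v) in dict(Lmid=(346,215),Rmid=(381,215),bench=(290,280),trayfloor=(363,215),bell=(379,255),bearing=(251,232)).items(): print(n,P[v,u].round(1))
for n,(u0,u1) in dict(L=(335,358),R=(370,394)).items():
    Q=P[180:268,u0:u1].reshape(-1,3); 
    B=Q[(Q[:,2]>20)&(Q[:,2]<60)]
    print(n,len(B),B.min(0).round(),B.max(0).round())
    for x in range(int(B[:,0].min()),int(B[:,0].max()),12):
        S=B[(B[:,0]>=x)&(B[:,0]<x+12)]
        if len(S): print(x+6,len(S),((S[:,1].min()+S[:,1].max())/2).round(1),np.ptp(S[:,1]).round(1),S[:,2].max().round(1))
# bearing
Q=P[195:270,228:275].reshape(-1,3)
pl=Q[(Q[:,2]>4)&(Q[:,2]<30)]; print('plate',cv2.minAreaRect(pl[:,:2].astype(np.float32)))
h=Q[Q[:,2]>40]; print('house',cv2.minAreaRect(h[:,:2].astype(np.float32)))
print('h',h[:,2].max(), h[h[:,2]>70].mean(0), 
 h[h[:,0].argmax()])
```

```text
Lmid [ 518.6 -178.9   31.1]
Rmid [ 517.1 -269.2   30.5]
bench [359.3 -33.4   3.1]
trayfloor [ 523.8 -229.     1.9]
bell [ 415.5 -258.5   24.8]
bearing [471.   59.7  80.2]
L 546 [ 410. -199.   20.] [ 589. -162.   36.]
416 6 -168.8 2.7 23.5
428 7 -170.8 5.7 22.6
440 8 -171.3 5.5 26.1
452 6 -171.9 5.3 24.2
464 29 -175.1 20.0 30.8
476 50 -175.2 26.0 35.6
488 51 -175.9 26.7 36.0
500 52 -176.4 26.1 35.6
512 50 -178.6 29.8 36.0
524 54 -179.4 28.8 36.1
536 49 -181.0 26.4 35.2
548 52 -181.7 26.5 35.1
560 49 -182.1 26.2 35.0
572 49 -184.3 29.0 34.8
584 34 -184.7 24.2 33.6
R 635 [ 387. -294.   20.] [ 587. -248.   36.]
393 1 -290.7 0.0 21.7
405 30 -257.0 18.7 30.2
417 29 -259.3 15.7 29.9
429 29 -260.2 15.3 27.7
441 20 -261.9 12.2 29.0
453 7 -263.9 4.7 24.7
465 31 -267.0 23.4 31.6
477 52 -267.4 27.6 33.7
489 53 -270.0 28.2 34.6
501 55 -270.9 29.0 36.5
513 49 -271.9 28.4 35.5
525 53 -273.7 26.8 34.2
537 48 -276.0 29.3 36.2
549 53 -278.1 27.6 35.7
561 48 -278.9 27.3 33.8
573 46 -280.1 27.6 33.8
585 31 -281.5 25.5 32.9
plate ((485.4609375, 63.96234893798828), (118.12206268310547, 193.9275360107422), 89.06803894042969)
house ((484.7620849609375, 61.87657165527344), (83.43173217773438, 71.7625732421875), 55.34575271606445)
h 90.93455330717597 [488.0761669   61.85628261  77.78028909] [528.07160884  63.74547556  88.30160184]
```

View pics/crop0.png

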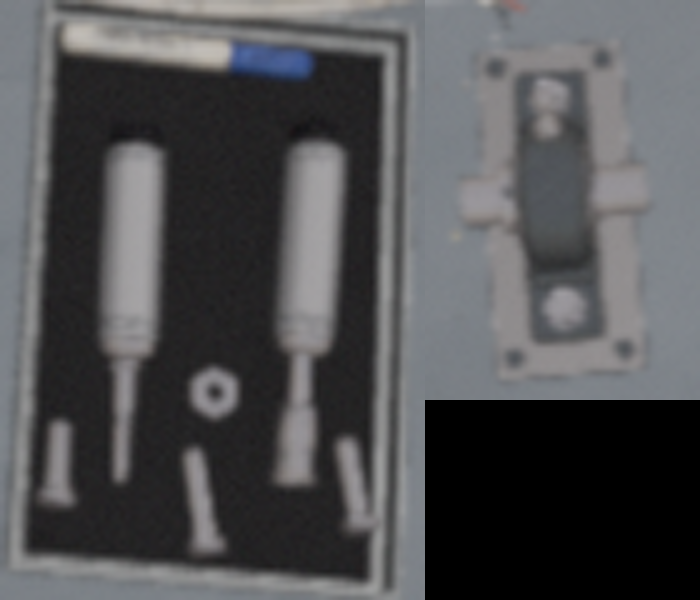

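```bash
cat >> h.py <<'E'
def ray(c,uv,z):
    K=np.array([[c['fx'],0,c['cx']],[0,c['fy'],c['cy']],[0,0,1]],float)
    p=cv2.undistortPoints(np.array(uv,np.float64).reshape(-1,1,2),K,np.array(c['dist'],float)).reshape(-1,2)
    d=np.c_[p,np.ones(len(p))]@rot(c).T; e=np.array(c['eye'],float)
    return e+d*((z-e[2])/d[:,2])[:,None]
E
python3 - <<'E'
from h import *
c=load('top');P=cloud(c)
f=lambda q:[(225+(x-425)/5-.4,190+y/5-.4) for x,y in q]
for q in ([(478,45),(615,38),(645,375),(502,378)],[(497,67),(602,59),(625,349),(515,358)]):
    p=ray(c,f(q),8)[:,:2]; m=p.mean(0); d=(p[0]+p[1]-p[2]-p[3])/2; w=(p[0]+p[3]-p[1]-p[2])/2
    print('plate c',m.round(1),np.hypot(*d).round(1),np.arctan2(d[1],d[0]).round(3),np.hypot(*w).round(1),np.arctan2(-w[0],w[1]).round(3))
print('nip',ray(c,f([(547,127)]),85))
g=P[195:225,240:262].reshape(-1,3); g=g[(g[:,2]>70)&(g[:,0]>505)]; print(g.round(0).tolist()[:40])
f2=lambda q:[(320+x/5-.4,165+y/5-.4) for x,y in q]
print('tray inner floor-corner/top', ray(c,f2([(388,50),(372,590),(50,28),(15,565)]),26).round(1))
print('R: cap end, barrel end L,R, mouth',ray(c,f2([(318,125),(279,345),(333,352),(294,485)]),20).round(1))
E
```

```text
plate c [486.   62.7] 175.6 0.074 72.2 0.02
plate c [486.1  62.8] 152.1 0.065 55.5 0.063
nip [[511.58731108  64.0126215   85.        ]]
[[528.0, 66.0, 90.0], [528.0, 64.0, 88.0], [528.0, 61.0, 88.0], [525.0, 68.0, 91.0], [526.0, 66.0, 89.0], [525.0, 64.0, 90.0], [525.0, 61.0, 89.0], [523.0, 69.0, 88.0], [523.0, 66.0, 90.0], [523.0, 64.0, 89.0], [523.0, 61.0, 89.0], [521.0, 66.0, 87.0], [521.0, 64.0, 89.0], [521.0, 62.0, 85.0], [520.0, 67.0, 82.0], [521.0, 64.0, 78.0], [520.0, 62.0, 82.0], [518.0, 67.0, 80.0], [517.0, 64.0, 82.0], [517.0, 62.0, 83.0], [516.0, 70.0, 75.0], [516.0, 67.0, 77.0], [515.0, 64.0, 80.0], [515.0, 62.0, 80.0], [516.0, 60.0, 76.0], [516.0, 57.0, 76.0], [514.0, 69.0, 76.0], [513.0, 67.0, 78.0], [513.0, 65.0, 76.0], [513.0, 62.0, 79.0], [513.0, 60.0, 79.0], [514.0, 57.0, 74.0], [512.0, 72.0, 70.0], [511.0, 70.0, 75.0], [510.0, 67.0, 81.0], [511.0, 65.0, 75.0], [510.0, 62.0, 79.0], [510.0, 60.0, 79.0], [510.0, 57.0, 78.0], [511.0, 55.0, 73.0]]
tray inner floor-corner/top [[ 625.8 -322.    26. ]
 [ 345.6 -291.7   26. ]
 [ 640.2 -143.4   26. ]
 [ 362.5 -113.5   26. ]]
R: cap end, barrel end L,R, mouth [[ 587.  -283.    20. ]
 [ 471.  -254.1   20. ]
 [ 466.8 -281.8   20. ]
 [ 399.4 -257.1   20. ]]
```

Call:
{"op": "arm_command", "data": {
  "plan": [
    [-0.15,0,0,0,-0.1295],
    [-0.15,0,0,0,-0.1295],
    [-0.15,-0.02467,-0.0406,0,0],
    [-0.15,-0.02467,-0.0406,0,0],
    [-0.15,-0.02467,-0.0406,0,0],
    [-0.15,-0.02467,-0.0406,0,0],
    [-0.15,-0.02467,-0.0406,0,0],
    [-0.15,-0.02467,-0.0406,0,0],
    [-0.15,-0.02467,-0.0406,0,0],
    [-0.15,-0.02467,-0.0406,0,0],
    [-0.15,-0.02467,-0.0406,0,0],
    [-0.15,-0.02467,-0.0406,0,0],
    [-0.15,-0.02467,-0.0406,0,0],
    [-0.15,-0.02467,-0.0406,0,0],
    [-0.15,-0.02467,-0.0406,0,0],
    [-0.15,-0.02467,-0.0406,0,0],
    [-0.15,-0.02467,-0.0406,0,0],
    [-0.15,-0.02467,-0.0406,0,0],
    [-0.15,-0.02467,-0.0406,0,0],
    [-0.15,-0.02467,-0.0406,0,0]
  ]
}}

```text
clock: 2.6
eef_pos: [552.9, -278.0, 205.1]
eef_rot: [3.141, -0.001, 3.006]
wrist_force: [0.1, 0.2, 0.8]
finger_gap: 39.8
finger_force: 0.0
```

Call:
{"op": "arm_command", "data": {
  "plan": [
    [-0.15,0,0,0.05,0],
    [-0.15,0,0,0.05,0],
    [-0.15,0,0,0.04,0],
    [-0.15,0,0,0.03,0],
    [-0.15,0,0,0.015,0],
    [-0.15,0,0,0.012,0],
    [-0.15,0,0,0,0],
    [-1,0,0,0,0],
    [-1,0,0,0,0],
    [-1,0,0,0,0],
    [-1,0,0,0,0]
  ],
  "newtons": 15
}}

```text
clock: 3.98
eef_pos: [553.1, -276.8, 9.4]
eef_rot: [-3.141, 0.002, 3.006]
wrist_force: [-1.4, 0.3, 6.3]
finger_gap: 27.8
finger_force: 15.0
```

Call:
{"op": "arm_command", "data": {
  "plan": [
    [-1,0,0,0,0],
    [-1,0.0016,0,-0.0114,0],
    [-1,0.0028,0,-0.0132,0],
    [-1,0.004,0,-0.013,0],
    [-1,0.005,0,-0.0125,0],
    [-1,0.0062,0,-0.0121,0],
    [-1,0.0071,0,-0.0114,0],
    [-1,0,0,0,0],
    [-1,0,0,0,0]
  ],
  "newtons": 5
}}

```text
clock: 5.1
eef_pos: [526.3, -272.9, 82.1]
eef_rot: [-3.141, 0.001, 3.006]
wrist_force: [2.5, -0.4, -1.5]
finger_gap: 28.1
finger_force: 5.0
```

Run:
```python
from h import *
c=cam('scene'); t=cam('top')
cv2.imwrite('pics/s1.png',np.hstack([cv2.resize(c['img'][130:350,220:460],None,fx=1.6,fy=1.6),cv2.resize(t['img'][165:285,310:420],(352,352))]))
P=cloud(t); a=-0.136; u=np.array([np.cos(a),np.sin(a)]); n=np.array([-u[1],u[0]])
for name,cc in (('top',t),('scene',c)):
    Q=cloud(cc).reshape(-1,3); d=Q[:,:2]-[522.5,-273]; s=d@u; w=d@n
    for s0 in range(-130,80,10):
        m=(s>=s0)&(s<s0+10)&(abs(w)<12)&(Q[:,2]>8)&(Q[:,2]<250)
        if m.sum(): print(name,s0+5,m.sum(),Q[m,2].min().round(),np.median(Q[m,2]).round(),Q[m,2].max().round())
```

```text
top 35 1 9.0 9.0 9.0
scene -125 69 8.0 23.0 28.0
scene -115 61 11.0 28.0 34.0
scene -105 47 20.0 32.0 38.0
scene -95 31 23.0 36.0 40.0
scene -85 26 35.0 42.0 46.0
scene -75 100 39.0 53.0 63.0
scene -65 79 39.0 63.0 69.0
scene -55 66 53.0 69.0 74.0
scene -45 67 65.0 75.0 81.0
scene -35 62 68.0 80.0 86.0
scene -25 319 62.0 219.0 248.0
scene -15 140 83.0 204.0 250.0
scene -5 62 80.0 98.0 103.0
scene 5 29 98.0 104.0 107.0
scene 15 13 103.0 108.0 110.0
scene 25 1 109.0 109.0 109.0
```

View pics/s1.png

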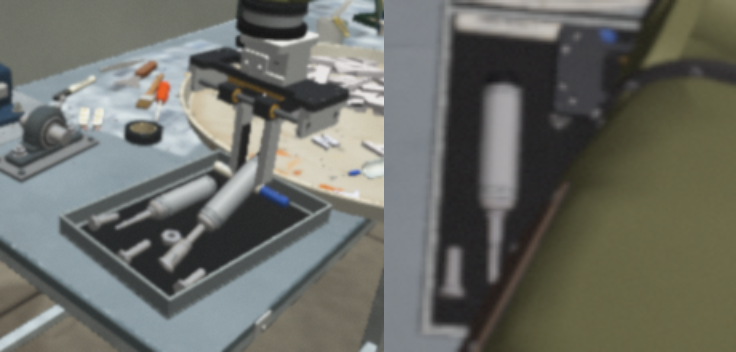

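The crop shows the coupler gun pivoted about 32° in the fingers with its mouth on the tray floor, as planned. I'll continue to 45°, tighten the grip and lift.

Call:
{"op": "arm_command", "data": {
  "plan": [
    [-1,0.008,0,-0.0105,0],
    [-1,0.009,0,-0.0098,0],
    [-1,0.0085,0,-0.008,0],
    [-1,0,0,0,0],
    [-1,0,0,0,0]
  ]
}}

```text
clock: 5.82
eef_pos: [501.1, -269.5, 110.6]
eef_rot: [-3.141, 0.001, 3.006]
wrist_force: [0.5, -0.2, 0.3]
finger_gap: 27.7
finger_force: 5.0
```

Call:
{"op": "arm_command", "data": {
  "plan": [
    [-1,0,0,0,0],
    [-1,0,0,0,0],
    [-1,0,0,0,0],
    [-1,0,0,-0.03,0],
    [-1,0,0,-0.05,0],
    [-1,0,0,-0.05,0],
    [-1,0,0,0,0],
    [-1,0,0,0,0]
  ],
  "newtons": 60
}}

```text
clock: 6.82
eef_pos: [500.3, -269.1, 238.7]
eef_rot: [3.141, -0.002, 3.006]
wrist_force: [0.3, 0.1, -3.5]
finger_gap: 27.3
finger_force: 60.0
```

```bash
cat > m.py <<'E'
from h import *
# fit barrel axis: scene cloud near the gripper, in tool vertical plane
def fit(x0=None):
    c=cam('scene'); s=manip.read_state(); p=s['eef_pos']; ps=s['eef_rot'][2]
    u=-np.array([np.cos(ps),np.sin(ps)]); n=np.array([-u[1],u[0]])
    Q=cloud(c).reshape(-1,3); d=Q[:,:2]-p[:2]; a=d@u; w=d@n; z=Q[:,2]-(p[2]+19)
    m=(abs(w)<18)&(a>-140)&(a<60)&(abs(z-a)<40)&~((abs(a)<14)&(z>-25))&(Q[:,2]>32)
    return c,s,a[m],w[m],z[m]
E
python3 - <<'E'
from m import *
c,s,a,w,z=fit(); print(s['eef_pos'],s['wrist_force'],len(a))
r=(a+z)/2**.5; q=(z-a)/2**.5
for r0 in range(-180,70,10):
    m=(r>=r0)&(r<r0+10)
    if m.sum()>3: print(r0+5,m.sum(),'perp',np.percentile(q[m],[5,50,95]).round(1),'w',np.percentile(w[m],[5,50,95]).round(1))
cv2.imwrite('pics/s2.png',cv2.resize(c['img'][80:330,200:450],None,fx=2.2,fy=2.2))
E
```

```text
[ 500.22315247 -269.06428706  238.26376318] [-0.54581077  1.23951895 -4.94482972] 1110
-165 39 perp [-15.6  -4.4   3.8] w [-11.1  -2.6   8.6]
-155 60 perp [-8.1 -0.7  1.8] w [-8.9 -5.   3.9]
-145 62 perp [-9.9 -0.8  1.7] w [-8.8 -5.5  3.5]
-135 52 perp [-8.  -1.1  1.7] w [-8.6 -5.7  2.2]
-125 34 perp [-6.9 -3.4  0.4] w [-7.1 -3.4  2.2]
-115 33 perp [-7.8 -4.5 -2.3] w [-4.8 -2.6  2.6]
-105 30 perp [-8.9 -4.4 -2.7] w [-4.7 -2.4  1.7]
-95 93 perp [-12.4  -0.6   4.7] w [-12.   -5.6   6.7]
-85 104 perp [-11.3   2.    6.6] w [-14.6  -8.3   5.8]
-75 100 perp [-12.1   2.2   6.5] w [-14.6  -8.8   4.9]
-65 104 perp [-11.5   1.8   6. ] w [-14.5  -8.    5.5]
-55 98 perp [-12.8   1.1   5.7] w [-14.5  -9.4   5.8]
-45 99 perp [-11.6   1.4   5.6] w [-15.2  -8.5   5.5]
-35 94 perp [-11.8   1.1   5.4] w [-14.7  -9.    5.5]
-25 88 perp [-13.8   1.9   5. ] w [-14.3  -8.    4.9]
-15 19 perp [1.3 3.9 5.1] w [-10.4  -2.3   5. ]
```

View pics/s2.png

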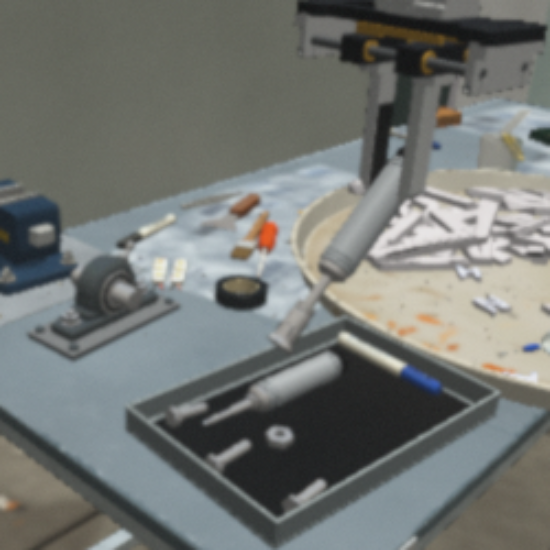

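The crop shows the gun firmly gripped at about 45° and clear of the tray. Now I'll carry it to a hover on the nipple axis.

Call:
{"op": "arm_command", "data": {
  "plan": [
    [-1,0,0,0,-0.1],
    [-1,0,0,0,-0.1],
    [-1,-0.0094,0.0166,0.001,0],
    [-1,-0.0188,0.0332,0.002,0],
    [-1,-0.0235,0.0415,0.0025,0],
    [-1,-0.0235,0.0415,0.0025,0],
    [-1,-0.0235,0.0415,0.0025,0],
    [-1,-0.0235,0.0415,0.0025,0],
    [-1,-0.0235,0.0415,0.0025,0],
    [-1,-0.0235,0.0415,0.0025,0],
    [-1,-0.0141,0.0249,0.0015,0],
    [-1,-0.0084,0.0147,0.001,0],
    [-1,0,0,0,0],
    [-1,0,0,0,0]
  ]
}}

```text
clock: 8.62
eef_pos: [670.2, 79.7, 219.8]
eef_rot: [-3.141, -0.0, -3.079]
wrist_force: [-0.6, 0.5, -2.2]
finger_gap: 27.1
finger_force: 60.0
```

Run:
```python
from m import *
from scipy.optimize import least_squares
c,s,a,w,z=fit(); print(s['eef_pos'],s['eef_rot'])
r=(a+z)/2**.5; q=(z-a)/2**.5
m=(r>-92)&(r<-30)&(abs(q)<25)
f=lambda k,r=r[m],q=q[m],w=w[m]:np.hypot(q-k[0]-k[1]*(r+60),w-k[2]-k[3]*(r+60))-14.3
k=least_squares(f,[-8,0,0,0],loss='soft_l1').x; print('barrel axis q0,slope,w0,slope',k.round(3),'resid',np.abs(f(k)).mean())
ax=np.hypot(q-k[0]-k[1]*(r+60),w-k[2]-k[3]*(r+60))
for r0 in range(-190,-100,4):
    j=(r>=r0)&(r<r0+4)&(ax<22)
    if j.sum(): print(r0+2,j.sum(),np.percentile(ax[j],[10,50,90]).round(1),q[j].max().round(1))
C=cloud(c); 
# nipple in scene cloud: express points near expected tip
N=np.array([528.9,65.5,88]); d=np.array([.7056,.0459,.7071]); Q=C.reshape(-1,3)
L=(Q-N)@d; rad=np.linalg.norm((Q-N)-np.outer(L,d),axis=1); j=(rad<12)&(L>-25)&(L<20)
e=np.array([-.065,.998,0]); g=np.cross(d,e)
for l0 in range(-24,16,3):
    i=j&(L>=l0)&(L<l0+3)
    if i.sum(): print('nip',l0+1.5,i.sum(),'side',((Q[i]-N)@e).min().round(1),np.median((Q[i]-N)@e).round(1),((Q[i]-N)@e).max().round(1),'up',np.median((Q[i]-N)@g).round(1))
I=c['img']; cv2.imwrite('pics/s3.png',cv2.resize(I[100:260,200:400],None,fx=4,fy=3.7))
```

```text
[670.23594347  79.52860084 219.98207945] [-3.14141222e+00  4.14262729e-06 -3.07881635e+00]
barrel axis q0,slope,w0,slope [-9.63e+00 -9.00e-03 -4.73e-01 -4.00e-03] resid 1.1359143807558252
-164 18 [ 7.3 10.1 13.8] 4.2
-160 13 [ 5.9  9.  11.4] 2.8
-156 10 [ 8.7  9.1 11. ] 1.8
-152 10 [ 8.   9.4 10.4] 1.6
-148 12 [ 7.4  9.7 10.5] 1.5
-144 10 [ 7.7  9.6 11. ] 2.1
-140 10 [ 8.6  9.8 11.4] 3.0
-136 11 [ 7.5  8.7 10.1] 1.3
-132 9 [ 7.3  7.9 11.3] -0.9
-128 9 [7.2 8.1 9.9] -0.2
-124 4 [3.6 3.9 4.3] -6.0
-120 4 [3.5 4.9 5.4] -3.7
-116 6 [4.5 5.7 7.8] -1.8
-112 5 [4.3 6.1 6.4] -4.1
-108 5 [4.3 5.  6.5] -3.7
-104 4 [3.4 4.5 5.1] -4.3
-100 14 [ 2.4  6.  11.6] 0.0
nip -22.5 4 side -7.0 -4.7 4.8 up 4.0
nip -19.5 4 side -4.0 -3.4 1.4 up 2.0
nip -16.5 2 side -3.1 -2.3 -1.4 up 1.9
nip -13.5 4 side -4.0 -1.7 2.3 up 1.2
nip -10.5 4 side -5.2 -2.7 -0.9 up 1.3
nip -7.5 5 side -6.7 -2.7 1.4 up 4.2
nip -4.5 4 side -3.5 -2.4 -0.5 up 1.5
```

View pics/s3.png

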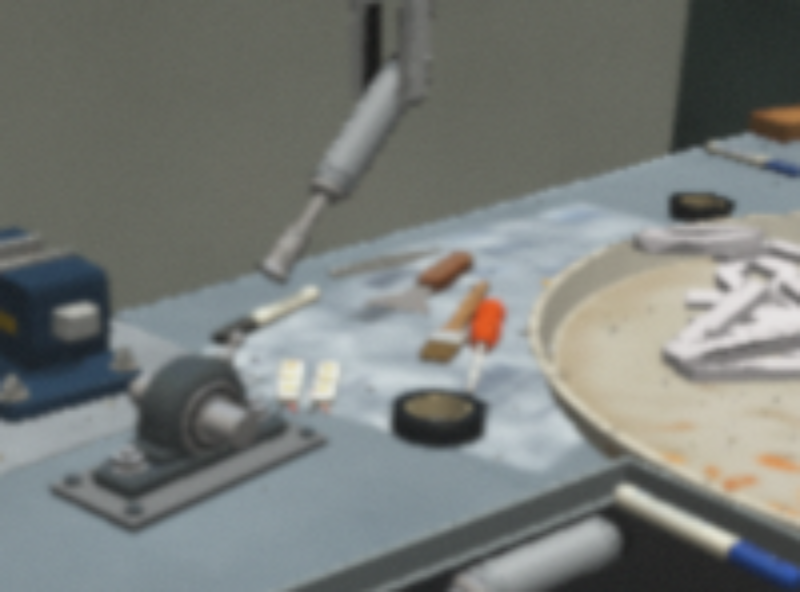

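The crop shows the coupler mouth at (275,272), up and out along the axis from the nipple at about (240,345). I'll correct the lateral offset and advance 34 mm along the axis.

Call:
{"op": "arm_command", "data": {
  "plan": [
    [-1,0.0033,-0.0051,0,0],
    [-1,0.004,0,0.004,0],
    [-1,0.004,0,0.004,0],
    [-1,0.004,0,0.004,0],
    [-1,0.004,0,0.004,0],
    [-1,0.004,0,0.004,0],
    [-1,0.004,0,0.004,0],
    [-1,0,0,0,0],
    [-1,0,0,0,0]
  ]
}}

```text
clock: 9.8
eef_pos: [643.7, 73.7, 196.0]
eef_rot: [-3.142, 0.0, -3.077]
wrist_force: [-0.8, 0.9, -3.7]
finger_gap: 27.3
finger_force: 60.0
```

Run:
```python
from m import *
c=cam('scene'); t=cam('top'); s=manip.read_state(); print(s['eef_pos'],s['wrist_force'])
A=cv2.resize(c['img'][140:230,225:305],None,fx=5,fy=5,interpolation=cv2.INTER_CUBIC); B=cv2.resize(t['img'][170:260,220:280],None,fx=5,fy=5,interpolation=cv2.INTER_CUBIC)
cv2.imwrite('pics/s4.png',np.hstack([A,B]))
```

```text
[643.68244744  73.72168641 196.00920482] [ 0.21533914  0.82084514 -4.08377803]
```

View pics/s4.png

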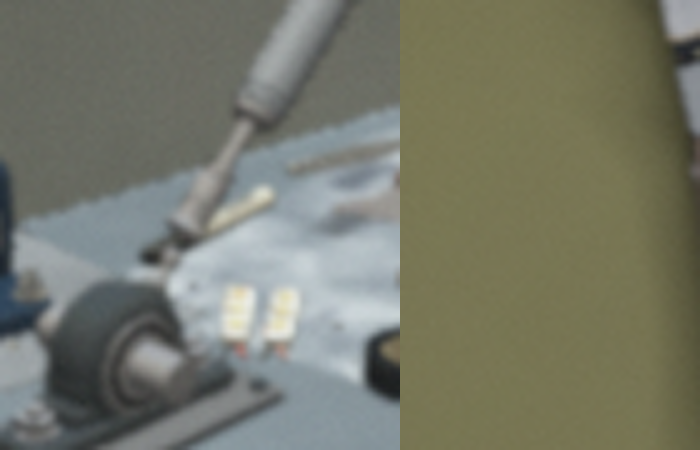

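Left half: the mouth is at (182,230) with the nipple head at (168,258), right on the gun's axis line. The right half is blocked by the arm. Pressing on now.

Call:
{"op": "arm_command", "data": {
  "plan": [
    [-1,0.003,0,0.003,0],
    [-1,0.003,0,0.003,0],
    [-1,0.003,0,0.003,0],
    [-1,0.003,0,0.003,0],
    [-1,0,0,0,0],
    [-1,0,0,0,0]
  ]
}}

```text
clock: 10.65
eef_pos: [632.2, 72.9, 184.6]
eef_rot: [-3.141, 0.002, -3.077]
wrist_force: [5.8, 0.3, 1.4]
finger_gap: 27.2
finger_force: 60.0
```

Call:
{"op": "arm_command", "data": {
  "plan": [
    [-1,0.002,0,0.002,0],
    [-1,0.002,0,0.002,0],
    [-1,0.002,0,0.002,0],
    [-1,0.002,0,0.002,0],
    [-1,0,0,0,0],
    [-1,0,0,0,0]
  ]
}}

```text
clock: 11.4
eef_pos: [624.2, 72.5, 176.5]
eef_rot: [3.142, 0.002, -3.077]
wrist_force: [6.2, 0.5, 2.8]
finger_gap: 27.6
finger_force: 60.0
```

Call:
{"op": "arm_command", "data": {
  "plan": [
    [-1,0.002,0,0.002,0],
    [-1,0.002,0,0.002,0],
    [-1,0.001,0,0.001,0],
    [-1,0,0,0,0],
    [-1,0,0,0,0]
  ]
}}

```text
clock: 12.02
eef_pos: [619.7, 72.2, 172.1]
eef_rot: [3.142, 0.004, -3.077]
wrist_force: [8.0, 0.7, 4.1]
finger_gap: 27.5
finger_force: 60.0
```

Call:
{"op": "arm_command", "data": {
  "plan": [
    [-1,0.0015,0,0.0015,0],
    [-1,0.0015,0,0.0015,0],
    [-1,0,0,0,0],
    [-1,0,0,0,0]
  ]
}}

```text
clock: 12.52
eef_pos: [616.9, 72.0, 169.4]
eef_rot: [3.142, 0.005, -3.077]
wrist_force: [9.8, 0.7, 5.9]
finger_gap: 27.5
finger_force: 60.0
```

Run:
```python
from m import *
c=cam('scene'); s=manip.read_state(); print(s['eef_pos'],s['wrist_force'])
cv2.imwrite('pics/s5.png',cv2.resize(c['img'][140:230,225:315],None,fx=6,fy=6,interpolation=cv2.INTER_CUBIC))
```

```text
[616.94856717  72.03534332 169.43242187] [8.39960783 0.09330829 6.36447991]
```

View pics/s5.png

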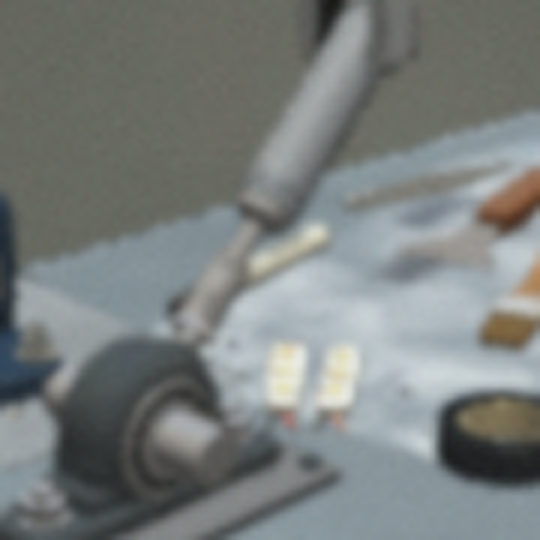

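The coupler at (200,320) has swallowed the nipple. I'll keep pushing until the force rises steeply at the stop.

Call:
{"op": "arm_command", "data": {
  "plan": [
    [-1,0.0015,0,0.0015,0],
    [-1,0.0015,0,0.0015,0],
    [-1,0,0,0,0],
    [-1,0,0,0,0]
  ]
}}

```text
clock: 13.08
eef_pos: [614.8, 71.9, 167.4]
eef_rot: [3.142, 0.008, -3.077]
wrist_force: [13.0, 0.4, 11.0]
finger_gap: 26.9
finger_force: 60.0
```

Call:
{"op": "arm_command", "data": {
  "plan": [
    [-1,0.001,0,0.001,0],
    [-1,0.001,0,0.001,0],
    [-1,0,0,0,0],
    [-1,0,0,0,0]
  ]
}}

```text
clock: 13.58
eef_pos: [614.5, 71.8, 167.3]
eef_rot: [3.142, 0.013, -3.078]
wrist_force: [18.7, 1.4, 17.6]
finger_gap: 27.0
finger_force: 60.0
```

Run:
```python
from m import *
from scipy.optimize import least_squares
c,s,a,w,z=fit(); print(s['eef_pos'],s['wrist_force'],s['finger_force'])
r=(a+z)/2**.5; q=(z-a)/2**.5
m=(r>-90)&(r<-30)&(abs(q)<25)
f=lambda k,r=r[m],q=q[m],w=w[m]:np.hypot(q-k[0]-k[1]*(r+60),w-k[2]-k[3]*(r+60))-14.3
k=least_squares(f,[-8,0,0,0],loss='soft_l1').x; print('axis',k.round(3))
ax=np.hypot(q-k[0]-k[1]*(r+60),w-k[2]-k[3]*(r+60))
for r0 in range(-166,-86,4):
    j=(r>=r0)&(r<r0+4)&(ax<18)
    if j.sum(): print(r0+2,j.sum(),np.median(ax[j]).round(1))
cv2.imwrite('pics/s6.png',cv2.resize(c['img'][140:230,225:315],None,fx=6,fy=6,interpolation=cv2.INTER_CUBIC))
```

```text
[614.47606159  71.81304728 167.28007002] [18.20878823  1.86308736 17.72689036] 59.98411732725799
axis [-1.00e+01 -9.00e-03 -9.71e-01 -0.00e+00]
-164 6 17.2
-160 11 14.4
-156 10 8.4
-152 5 7.1
-148 19 10.2
-144 11 9.1
-140 11 8.9
-136 11 9.4
-132 11 8.9
-128 15 9.0
-124 10 9.1
-120 10 8.3
-116 11 8.6
-112 6 7.8
-108 3 5.0
-104 7 4.7
-100 10 6.5
-96 19 11.3
-92 17 13.4
-88 18 14.1
```

View pics/s6.png

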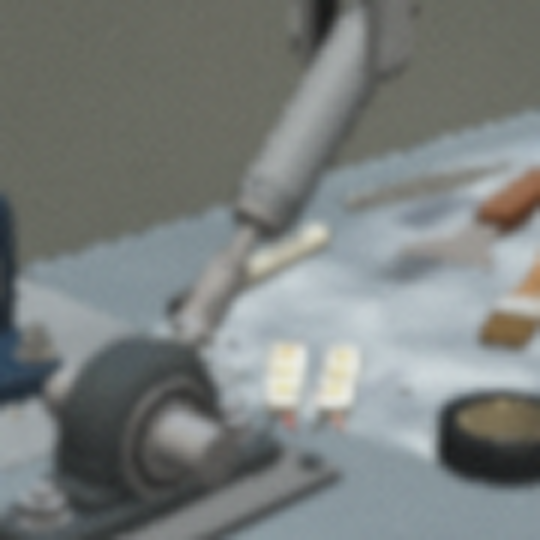

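Measurements show the coupler about 14 mm into the barrel, the axis within 1° of 45°, and the seat at the nipple tip within measurement error. The push is 25 N at the hard stop with 60 N of grip, so I'm handing in.

```bash
python3 -c "
from cell import ticket
print(ticket.sign_off())"
```

```text
the job is handed in; nothing more can be done
None
```

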